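# Clamp a batch of profile blanks in the saw jig

## Task

Get the batch jig on the saw table ready for the next cut: the work lantern left standing in it belongs upright on the round rubber mat, and all the T-profile timber blanks lying on the table (two to four of them) go into the jig. Turn the clamp knob to free the sliding stop and open the jig, lay the blanks flat on the bed side by side, ribs up and all across the bed, in a row that starts at the fixed end stop, then bring the sliding stop up until the whole row is closed up snug, and only then turn the knob firmly tight. Do not knock the lantern over, and leave the screw jar, tape measure and screwdriver alone.

Things in the scene. Friction and masses are not known exactly. Their poses are not given: they have to be found in the camera images.
- stop_face (a point): Fixed jig: point on the face of its wooden end stop (18 mm thick, 45 mm high), mid-width, at bed-top height, 20 mm above the table. y runs along the bed from the end stop to the sliding stop, x across, z up. Plywood bed 390 x 150 mm (y -18 to 372 mm); a lip 14 mm wide, 10 mm high on each long edge leaves a 122 mm channel. Place and yaw vary.
- carriage (a joint): Sliding stop: aluminium block, 100 mm across the bed, 60 mm along it, 40 mm high. Value: clear gap in m between the end stop's face and the sliding stop's face, 0 to 0.285. Free, it slides with about 2 N, for instance by the gripped knob; clamped, a brake shoe holds it on the bed with over 40 N.
- knob (a joint): Clamp knob on top of the sliding stop, 0 to 1.45 rad about the vertical. 0 = fully loose, bar across the bed (along x of stop_face); grows clockwise seen from above. The brake bites from about 0.8; firmly tight from about 1.2. Turning takes about 0.12 N m loose, up to 0.25 tight; it stays where left. Tight at the start.
- knob_grip (a point): Centre of the knob's grip bar (black plastic, 64 mm long, 15 wide, 28 high; its top 14 mm above this point), on the turning axis, 30 mm behind the sliding stop's face, 90 mm above the table. Under the bar, 4 mm lower, is a round boss 32 mm across on the stop block. Site x runs along the bar and turns with the knob.
- blank1: Timber blank, inverted-T profile, 0.14 kg: flange 110 mm long (x), 60 wide (y), 22 thick; on it, along its middle, a rib 24 mm wide and 30 high; overall height 52 mm. Origin at the centre of the underside, z up. Pick it by the rib from above. Lies in front of the robot, right of its centre line. All blanks are alike; an absent one reads None.
- blank2: Timber blank like blank1, lying on the table at the robot's right.
- blank3: Timber blank like blank1, lying on the table farthest to the robot's right.
- blank4: Timber blank like blank1, lying in front of the robot, left of its centre line.
- lantern: Work lantern, 0.4 kg: round black foot 64 mm across, white lens, black cap, and a steel hoop handle on top. Origin at the centre of its underside, z up; y runs along the handle's bar. Overall 161 mm high. At the start it stands in the jig between the two stops.
- lantern_grip (a point): Middle of the lantern's handle bar, 155 mm above its underside: round bar 12 mm thick, 60 mm long along the lantern's y, 33 mm of free space beneath it down to the cap.
- mat: Round black rubber mat, 130 mm across, 4 mm thick, fixed on the table at the robot's left. Origin at the centre of its underside.
- jar: Bystander: screw jar, 64 mm across, 90 mm high. Origin at the centre of the underside.
- tape: Bystander: tape measure, yellow, 70 x 40 x 65 mm. Origin at the centre of the underside.
- screwdriver: Bystander: screwdriver lying on the table.
There are look-alikes about, which are no part of the job. What is shaped like the blank2 but pink is not meant.

How it is judged:
By the outcome, as a careful person would: the job done as asked, in the order asked, and still so for the second after the job is handed in, with the robot touching nothing.
Of blank1, blank2, blank3, blank4 only 2 to 4 are there at a start; the rules pass over those that are not, and their reading is None.
At some moment in a run one of blank1, blank2, blank3, blank4 may be knocked a few centimetres aside while the robot is not near it.
It also fails if it takes over 210 s, if anything falls off the work surface, if the arm or the gripper's body presses on something with over 40 N, if the wrist force passes 120 N, or if a joint passes its speed limit or range.

## Robot

A 6-joint arm with a two-finger parallel gripper is mounted at the origin on the work surface. World frame = base frame: x ahead of the robot, y to its left, z up, the work surface at z = 0. Lengths are in m, angles in rad, forces in N, time in s.
With the tool pointing down it reaches from about 0.275 to 0.825 m from the base axis. Payload 4.9 kg.
Tool frame: the origin (TCP) lies midway between the tips of the shut fingers; the grasp point (between the pads) lies 19 mm behind it (grip_point_offset is the distance from the TCP to the grasp point, in m); z points along the fingers, y is the line along which they close (so a half turn about z gives the same grasp; the last joint's range is limited). The gripper opens to 85 mm and grips with 20 to 120 N. Pads are 22 mm wide; open, the fingers measure 114 mm over their backs; the gripper's body (76 mm by 85 mm) begins 54 mm behind the grasp point. The pads swing forward as they close: fully open they stand 13 mm farther back than shut.
Start: joints at [-1.299, 0.326, -0.193, 1.052, 0, 1.437], TCP at [0.217, -0.505, 0.207] pointing down, gripper open.
Joint ranges: [-2.65, 2.65], [-0.97, 1.79], [-1.3, 1.35], [-1.93, 2.1], [-1.47, 1.37], [-3.14, 3.14]. Speed limits (rad/s): [2.57, 2.57, 3.14, 3.14, 3.14, 3.14].

## Interface

Orientations are given as a rotation vector (axis times angle).
In Python, from cell import * gives the robot as it stands. Calls block until the motion is done:
- movep(position, orientation): joint-space move of the TCP to a pose.
- move_l(position, velocity=0.15, rot=None, until_force=None): straight line of the TCP; rot=None keeps the orientation; velocity is the mean speed in m/s. With until_force (N) it stops when the force on the tool has changed by that much, and returns True; else False.
- set_joints(angles): joint-space move.
- let_go() and grab(newtons=None): open the fingers fully, or close them until they stop; newtons is the grip in N (None keeps the last).
- sleep(seconds).
- ik(position, orientation): joint angles nearest the present ones, or None.
- get_state(): the state.
- grab_frame(name): name is "scene" or "top"; returns a dict with "img" (400x640x3 uint8, red, green, blue), "fx", "fy", "cx", "cy" (pixels), "cam_to_world" (4x4, takes a point from camera to world coordinates). Camera axes: x right, y down, z forward; pixel columns grow to the right and rows downward; lengths in m; the calibration is good to about 2 mm. A picture is of the moment at which its call begins. There is no depth.
A pose or a line that the arm cannot do raises MotionError and nothing moves.
- sign_off(): hands the job in; it is judged then, once.
Trained networks look in the newest picture that a camera, given by its name, has taken for a name from the list of things; names that differ only in an ending like _2 or _b are one class to them, and where a whole thing is asked for, a point or a joint stands for the part that bears it (a point fixed in the world has none). Each returns a list of dicts, best first, with "score" (0 to 1); they miss things now and then, are a little off and sometimes report something else, mostly with a low value. They report only what shows in the picture. A call takes as long as a camera call. They do not tell look-alikes from the thing itself.
- spot_in(camera, name): "centre" ([column, row] in pixels, amid what is visible of it).
- silhouettes(camera, name): "mask" (400x640 bool, what is visible of it) and "centre" ([column, row] in pixels, amid what is visible of it).
- tip_of(camera, name): "centre" ([column, row] in pixels: a listed point, or the origin of a listed thing).
The state is a dict: "clock": time; "q": joint angles; "joint_velocities": joint speeds; "tau": joint torques, N m; "position": TCP position; "eef_rot": TCP orientation; "contact_force": force on the tool from outside, world axes, zero at the start; "wrist_torque": the same for the moment, N m; "finger_gap": opening from 0.0 (shut) to 1.0 (fully open); "grasp_force": force on a finger pad.
Only numpy, scipy, OpenCV 4.12 (cv2) and the standard library are available. Lean on these libraries where they do the work, as an engineer would, in place of code of your own. Each camera call takes 0.05 s, during which the arm holds its last target. There are 200 camera calls.

## Working session

There is one attempt and no reset: what is moved stays moved. The work goes in short steps, each a Python script; the robot and the scene stay as the last script left them, time stands still between calls to the robot, and variables do not carry over. Pictures are saved under pics/ and viewed, at most 14 in all, crops included, and the job is handed in when it is done.

```bash
ls; mkdir -p pics; python3 - <<'E'
from cell import *
import cv2,numpy as np
np.set_printoptions(precision=3,suppress=True)
for c in("scene","top"):
    f=grab_frame(c); cv2.imwrite(f"pics/{c}0.png",f["img"][:,:,::-1])
    print(c,f["fx"],f["fy"],f["cx"],f["cy"]);print(f["cam_to_world"])
    for n in["stop_face","carriage","knob","knob_grip","blank1","lantern","lantern_grip","mat","jar","tape","screwdriver"]:
        print(n,[(np.round(d["centre"],1).tolist(),round(d["score"],2)) for d in tip_of(c,n)][:6])
E
```

```text
pics
scene 509.3450453125383 509.3450453125383 325.0792711960054 197.84483917130314
[[ 0.459  0.49  -0.741  1.701]
 [ 0.888 -0.25   0.385 -0.665]
 [ 0.003 -0.835 -0.55   1.044]
 [ 0.     0.     0.     1.   ]]
stop_face [([336.0, 262.5], 0.6)]Traceback (most recent call last):
  File "<stdin>", line 8, in <module>
ValueError: it knows: blank, jar, knob_grip, lantern, lantern_grip, mat, screwdriver, stop_face, tape
```

```bash
cat > h.py <<'E'
from cell import *
import cv2,numpy as np
from scipy.spatial.transform import Rotation as R
np.set_printoptions(precision=4,suppress=True)
def ray(f,px,z):
    d=f["cam_to_world"][:3,:3]@np.array([(px[0]-f["cx"])/f["fx"],(px[1]-f["cy"])/f["fy"],1]);o=f["cam_to_world"][:3,3]
    return o+d*(z-o[2])/d[2]
def proj(f,p):
    T=np.linalg.inv(f["cam_to_world"]);c=T[:3,:3]@np.asarray(p)+T[:3,3]
    return np.array([f["fx"]*c[0]/c[2]+f["cx"],f["fy"]*c[1]/c[2]+f["cy"]])
def down(yaw):
    "tool down, tool y (closing line) along (cos,sin)(yaw) "
    y=np.array([np.cos(yaw),np.sin(yaw),0]);z=np.array([0,0,-1.]);x=np.cross(y,z)
    return R.from_matrix(np.c_[x,y,z]).as_rotvec()
E
python3 - <<'E'
from h import *
Z=dict(stop_face=.02,knob_grip=.09,lantern=.02,lantern_grip=.175)
for c in("scene","top"):
    f=grab_frame(c); cv2.imwrite(f"pics/{c}0.png",f["img"][:,:,::-1])
    print(c,f["fx"],f["cx"],f["cy"]);print(f["cam_to_world"])
    for n in "blank, jar, knob_grip, lantern, lantern_grip, mat, screwdriver, stop_face, tape".split(", "):
        print(n,[(np.round(d["centre"],0).tolist(),round(d["score"],2),ray(f,d["centre"],Z.get(n,0))[:2].round(3).tolist()) for d in tip_of(c,n)][:7])
E
```

```text
scene 509.3450453125383 325.0792711960054 197.84483917130314
[[ 0.4591  0.4898 -0.7412  1.7013]
 [ 0.8884 -0.2505  0.3848 -0.6648]
 [ 0.0028 -0.8351 -0.5501  1.0439]
 [ 0.      0.      0.      1.    ]]
blank [([218.0, 278.0], 0.96, [0.537, -0.422]), ([256.0, 245.0], 0.76, [0.442, -0.264]), ([303.0, 226.0], 0.71, [0.415, -0.083]), ([246.0, 215.0], 0.71, [0.267, -0.236])]
jar [([292.0, 296.0], 0.62, [0.709, -0.255])]
knob_grip [([372.0, 224.0], 0.72, [0.614, 0.065])]
lantern []
lantern_grip [([350.0, 217.0], 0.71, [0.654, -0.039])]
mat [([411.0, 192.0], 0.64, [0.408, 0.376])]
screwdriver [([460.0, 234.0], 0.6, [0.698, 0.368])]
stop_face [([338.0, 265.0], 0.65, [0.668, -0.083])]
tape [([252.0, 308.0], 0.95, [0.701, -0.375])]
top 376.838687270681 326.41916557657316 194.21285361831997
[[-0.0117 -0.9955  0.0941  0.4121]
 [-0.9999  0.012   0.0028 -0.0395]
 [-0.0039 -0.0941 -0.9956  1.1948]
 [ 0.      0.      0.      1.    ]]
blank [([339.0, 224.0], 0.96, [0.431, -0.075]), ([392.0, 280.0], 0.81, [0.254, -0.236]), ([445.0, 193.0], 0.79, [0.524, -0.413]), ([208.0, 224.0], 0.71, [0.436, 0.341]), ([395.0, 218.0], 0.61, [0.445, -0.253])]
jar [([395.0, 137.0], 0.74, [0.709, -0.259])]
knob_grip [([293.0, 153.0], 0.47, [0.642, 0.061])]
lantern [([326.0, 150.0], 0.84, [0.663, -0.037]), ([395.0, 223.0], 0.4, [0.43, -0.247])]
lantern_grip [([328.0, 141.0], 0.68, [0.656, -0.042]), ([393.0, 136.0], 0.57, [0.669, -0.222])]
mat [([207.0, 221.0], 0.73, [0.444, 0.344])]
screwdriver [([203.0, 143.0], 0.71, [0.697, 0.36])]
stop_face [([338.0, 152.0], 0.87, [0.658, -0.075])]
tape [([430.0, 139.0], 0.64, [0.7, -0.373])]
```

View pics/scene0.png

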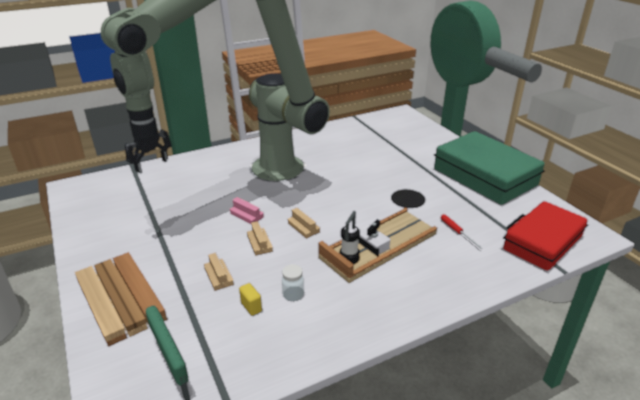

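View pics/top0.png

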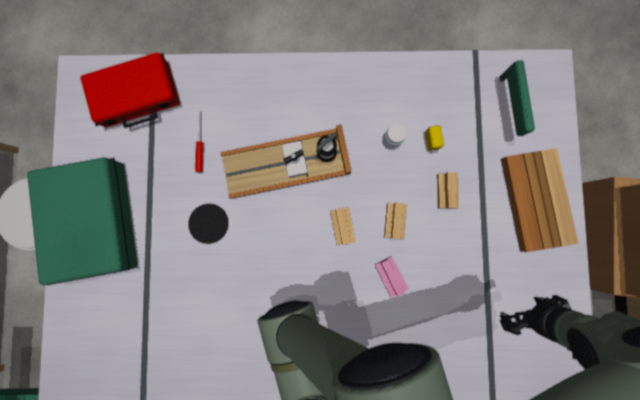

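```bash
cat > fit.py <<'E'
from h import *
from scipy.optimize import minimize
def box(x0,x1,y0,y1,z0,z1): return np.array([[x,y,z] for x in(x0,x1) for y in(y0,y1) for z in(z0,z1)])
BLANK=[box(-.055,.055,-.03,.03,0,.022),box(-.055,.055,-.012,.012,.022,.052)]
def jig(h): return [box(-.075,.075,-.018,.372,-.02,0.0),box(-.075,-.061,-.018,.372,0,.01),box(.061,.075,-.018,.372,0,.01),box(-.075,.075,-.018,0,-.02,h)]
S=8
def render(f,boxes,x,y,yaw,z0,win):
    c0,r0,c1,r1=win; m=np.zeros(((r1-r0)*S,(c1-c0)*S),np.uint8); c,s=np.cos(yaw),np.sin(yaw)
    for b in boxes:
        w=b@np.array([[c,-s,0],[s,c,0],[0,0,1]]).T+[x,y,z0]
        p=np.array([(proj(f,q)+.5-[c0,r0])*S for q in w]).astype(np.int32)
        cv2.fillConvexPoly(m,cv2.convexHull(p),1)
    return cv2.resize(m.astype(np.float32),(c1-c0,r1-r0),interpolation=cv2.INTER_AREA)
def wood(f): 
    h=cv2.cvtColor(f["img"],cv2.COLOR_RGB2HSV); return ((h[...,1]>60)&(h[...,0]>4)&(h[...,0]<24)&(h[...,2]>60)).astype(np.float32)
def fit(fs,masks,boxes,p0,z0,pad=14,ign=None):
    wins=[]
    for f in fs:
        q=np.array([proj(f,[p0[0]+np.cos(a)*r,p0[1]+np.sin(a)*r,z0]) for a in np.arange(0,6.3,.3) for r in (0,np.abs(boxes[0]).max())])
        a,b=q.min(0)-pad,q.max(0)+pad; wins.append((max(0,int(a[0])),max(0,int(a[1])),min(640,int(b[0])),min(400,int(b[1]))))
    def cost(p):
        t=0
        for i,(f,m,w) in enumerate(zip(fs,masks,wins)):
            r=render(f,boxes,*p,z0,w);d=np.abs(r-m[w[1]:w[3],w[0]:w[2]])
            if ign is not None: d=d*ign[i][w[1]:w[3],w[0]:w[2]]
            t+=d.sum()
        return t
    best=None
    for dy in(-.3,0,.3):
        s=np.array([[0,0,0],[.015,0,0],[0,.015,0],[0,0,.15]])+np.add(p0,[0,0,dy])
        r=minimize(cost,s[0],method="Nelder-Mead",options=dict(initial_simplex=s,xatol=1e-4,fatol=.05,maxiter=300))
        if best is None or r.fun<best.fun: best=r
    return best.x,best.fun
def frames(cs=("scene","top")): return [grab_frame(c) for c in cs]
def biggest_near(f,m,p):
    n,l=cv2.connectedComponents(m.astype(np.uint8)); q=proj(f,p).round().astype(int); 
    v=l[q[1]-3:q[1]+4,q[0]-3:q[0]+4]; v=v[v>0]; return (l==np.bincount(v).argmax()).astype(np.float32) if len(v) else m*0
def see_blank(fs,p0,yaw0):
    out=[]
    ms=[biggest_near(f,wood(f),[p0[0],p0[1],.02]) for f in fs]
    return fit(fs,ms,BLANK,[p0[0],p0[1],yaw0],0)
E
python3 - <<'E'
from fit import *
fs=frames()
for p,y in(((.431,-.079),0),((.44,-.256),0),((.53,-.417),0)):
    print("blank",see_blank(fs,p,y),[see_blank([f],p,y)[0] for f in fs])
# jig: fill the holes (lantern, carriage) by masking dark/white interior out
for h in(.045,.025):
  ms=[];ig=[]
  for f in fs:
    m=cv2.morphologyEx(wood(f),cv2.MORPH_OPEN,np.ones((2,2)));m=biggest_near(f,cv2.morphologyEx(m,cv2.MORPH_CLOSE,np.ones((5,5))),[.60,.19,.02])
    g=np.ones(m.shape,np.float32)
    for P in([.66,-.04],[.63,.063]):
        for z in(0.03,.09,.17): cv2.circle(g,tuple(int(v) for v in proj(f,[*P,z])),17,0,-1)
    ms.append(m);ig.append(g)
  print("jig",h,fit(fs,ms,jig(h),[.662,-.079,.22],.02,ign=ig),[fit([f],[m],jig(h),[.662,-.079,.22],.02,ign=[g])[0] for f,m,g in zip(fs,ms,ig)])
t=cv2.resize(fs[1]["img"][115:245,210:360],None,fx=5,fy=5,interpolation=2)[:,:,::-1]
mm=cv2.resize(wood(fs[1])[115:245,210:360]*255,None,fx=2,fy=2).astype(np.uint8)
t=t[:, :].copy(); t=cv2.resize(t,(690,598)); cv2.imwrite("pics/jig1.png",t)
cv2.imwrite("pics/mask1.png",np.hstack([mm,cv2.resize(wood(fs[0])[200:290,200:450]*255,None,fx=2,fy=2).astype(np.uint8)[:260] if 0 else mm]))
E
```

```text
blank (array([ 0.4244, -0.0849,  0.1408]), np.float64(162.53125)) [array([ 0.4212, -0.0846,  0.0443]), array([ 0.4242, -0.0845,  0.1739])]
blank (array([ 0.4376, -0.2499, -0.141 ]), np.float64(156.734375)) [array([ 0.4359, -0.2507, -0.1704]), array([ 0.4387, -0.2503, -0.1082])]
blank (array([ 0.5299, -0.419 , -0.0582]), np.float64(188.171875)) [array([ 0.5282, -0.4179, -0.0555]), array([ 0.5323, -0.4178,  0.0087])]
jig 0.045 (array([ 0.6594, -0.0832,  0.197 ]), np.float64(550.671875)) [array([ 0.6599, -0.0782,  0.1961]), array([ 0.6581, -0.0835,  0.1978])]
jig 0.025 (array([ 0.6592, -0.0843,  0.1964]), np.float64(524.875)) [array([ 0.6596, -0.0777,  0.1952]), array([ 0.6584, -0.085 ,  0.1964])]
```

View pics/jig1.png

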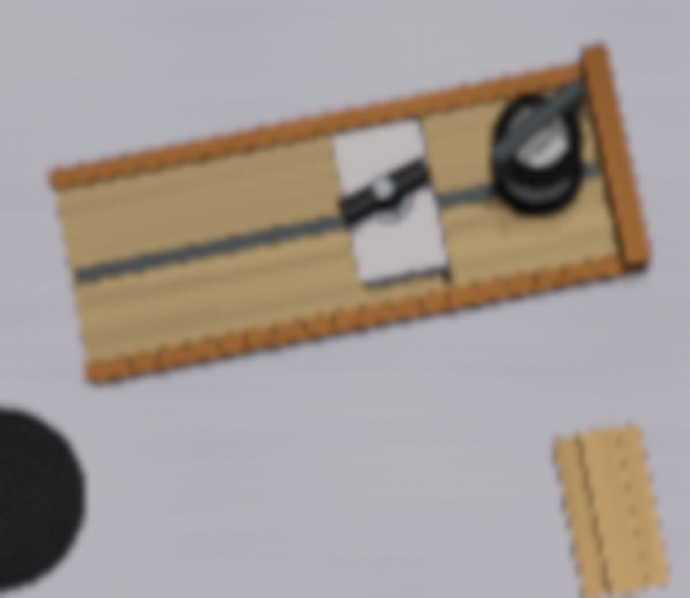

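```bash
cat >> fit.py <<'E'
def outline(im,f,boxes,pose,z0,k,o,col):
    x,y,a=pose;c,s=np.cos(a),np.sin(a)
    for b in boxes:
        w=b@np.array([[c,-s,0],[s,c,0],[0,0,1]]).T+[x,y,z0]
        p=[tuple(int(v) for v in (proj(f,q)+.5-o)*k) for q in w]
        for i in range(8):
            for j in(1,2,4):
                if not i&j: cv2.line(im,p[i],p[i|j],col,1)
E
python3 - <<'E'
from fit import *
fs=frames()
P=[(.4244,-.0849,.15),(.4376,-.2499,-.141),(.53,-.419,-.03)]
rows=[]
for f,o,wh in((fs[0],(195,210),(250,95)),(fs[1],(215,115),(250,135))):
    k=3.2; im=cv2.resize(f["img"][o[1]:o[1]+wh[1],o[0]:o[0]+wh[0]],None,fx=k,fy=k,interpolation=2)[:,:,::-1].copy()
    for p in P: outline(im,f,BLANK,p,0,k,o,(255,0,0))
    outline(im,f,jig(.045),(.659,-.0815,.197),.02,k,o,(0,0,255)); cv2.imwrite(f"pics/ov_{len(rows)}.png",im);rows.append(im[:,:800])
h=min(600,sum(r.shape[0] for r in rows)); o=np.vstack(rows); s=min(1,600/o.shape[0]); cv2.imwrite("pics/ov.png",cv2.resize(o,None,fx=s,fy=s))
for c,f in zip(("scene","top"),fs):
    for d in silhouettes(c,"blank"): print(c,np.round(d["centre"]),d["mask"].sum(),round(d["score"],2))
    for p in P: print(biggest_near(f,wood(f),[p[0],p[1],.02]).sum())
E
```

```text
scene [245. 212.] 540 0.94
scene [258. 240.] 552 0.71
scene [216. 271.] 715 0.68
483.0
483.0
602.0
top [338. 227.] 675 0.96
top [449. 194.] 730 0.96
top [394. 222.] 712 0.91
top [392. 281.] 753 0.56
654.0
679.0
697.0
```

View pics/ov.png

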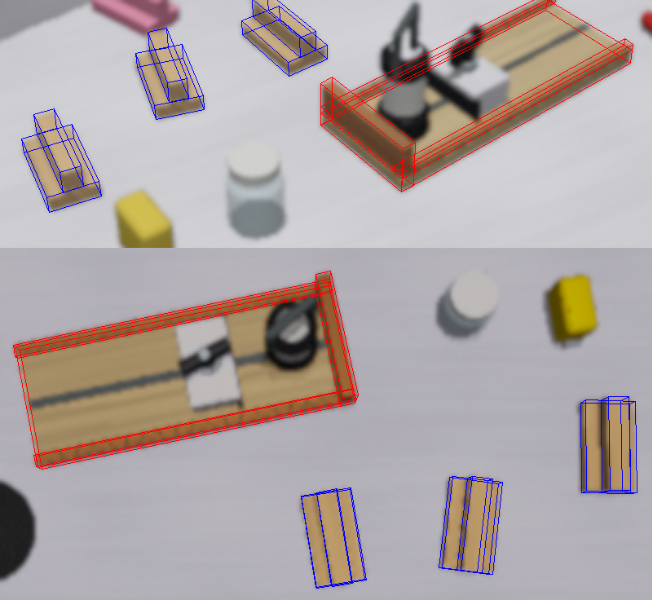

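```bash
cat >> h.py <<'E'
J=np.array([.660,-.0805]);JY=.197
xj=np.array([np.cos(JY),np.sin(JY)]);yj=np.array([-np.sin(JY),np.cos(JY)])
def near_yaw(y,pos):
    "of y and y+-pi the one whose wrist angle is smallest"
    best=None
    for k in(-1,0,1):
        q=ik(pos,down(y+k*np.pi))
        if q is not None and (best is None or abs(q[5])<best[0]): best=(abs(q[5]),y+k*np.pi,q)
    return best[1]
def st(*ks):
    s=get_state(); print({k:np.round(s[k],3).tolist() for k in("clock","position","contact_force","finger_gap","grasp_force")+ks})
E
python3 - <<'E'
from h import *
for c in("scene","top"):
    f=grab_frame(c)
    for n,z in(("mat",.004),("lantern",0.09),("knob_grip",.095)):
        for d in silhouettes(c,n)[:1]:
            ys,xs=np.nonzero(d["mask"]); r=cv2.minAreaRect(np.c_[xs,ys].astype(np.float32)); print(c,n,ray(f,[xs.mean(),ys.mean()],z),len(xs),r,round(d["score"],2))
L=np.array([.656,-.0405]);yaw=near_yaw(-.89+np.pi/2,[*L,.25]);print(yaw)
movep([*L,.25],down(yaw)); st("q")
f=grab_frame("scene");f2=grab_frame("top")
a=cv2.resize(f["img"][150:290,290:430],(560,560),interpolation=2);cv2.imwrite("pics/pre.png",a[:,:,::-1])
E
```

```text
scene mat [0.4416 0.3363 0.004 ] 513 ((407.5, 198.0), (18.0, 33.0), 90.0) 0.81
scene lantern [ 0.6591 -0.0351  0.09  ] 665 ((350.685302734375, 237.36740112304688), (18.425268173217773, 51.03919219970703), 2.290609836578369) 0.97
top mat [0.4357 0.338  0.004 ] 1375 ((207.5, 224.0), (40.0, 41.0), 90.0) 0.61
top lantern [ 0.6554 -0.04    0.09  ] 533 ((326.5, 147.5), (29.0, 21.0), 90.0) 0.77
top knob_grip [0.629  0.0615 0.095 ] 134 ((293.20001220703125, 156.9000244140625), (7.155417442321777, 21.019041061401367), 63.43495178222656) 0.45
0.6807963267948965
{'clock': 4.083, 'position': [0.656, -0.042, 0.25], 'contact_force': [0.024, -0.432, 0.078], 'finger_gap': 1.001, 'grasp_force': 0.0, 'q': [-0.176, 0.514, 0.204, 1.261, -0.0, 0.716]}
```

View pics/pre.png

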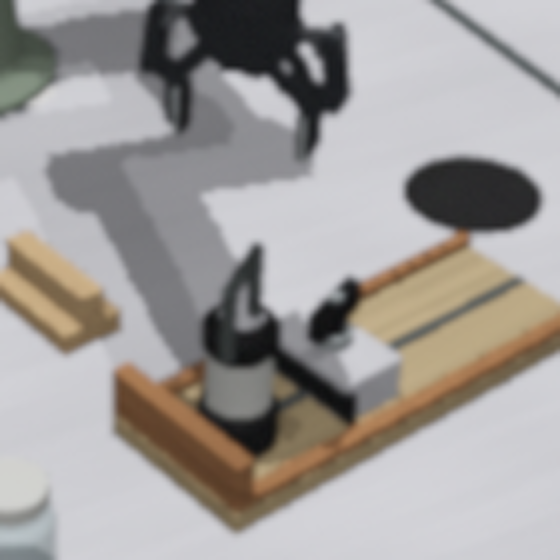

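```bash
python3 - <<'E'
from h import *
f=grab_frame("scene");g=grab_frame("top")
for y in(-.6,-.75,-.89,-1.05,-1.2):
    e=.03*np.array([np.cos(y),np.sin(y)]); P=np.array([.656,-.0405])
    print(y,*[((proj(f,[*(P+s*e),.178])-[290,150])*4).round() for s in(1,-1)],*[((proj(g,[*(P+s*e),.178])-[210,115])*4.6).round() for s in(1,-1)])
E
```

```text
-0.6 [236. 290.] [242. 243.] [567.  77.] [511. 159.]
-0.75 [229. 289.] [248. 244.] [573.  82.] [505. 155.]
-0.89 [224. 288.] [254. 245.] [578.  87.] [500. 150.]
-1.05 [218. 286.] [260. 247.] [582.  93.] [496. 143.]
-1.2 [213. 284.] [265. 249.] [586. 100.] [492. 136.]
```

```bash
python3 - <<'E'
from h import *
y=.6808; L=[.657,-.0395]
move_l([*L,.157],.1); st(); grab(40); st()
move_l([*L,.31],.12); st()
M=[.4395,.3375]
# turn least: any yaw on the mat
q=ik([*M,.31],down(y)); print(q)
movep([*M,.31],down(y)); st()
f=grab_frame("scene");cv2.imwrite("pics/mat.png",cv2.resize(f["img"][90:230,340:480],(560,560),interpolation=2)[:,:,::-1])
print(move_l([*M,.17],.12),move_l([*M,.130],.03,until_force=3)); st()
E
```

```text
{'clock': 5.367, 'position': [0.658, -0.04, 0.158], 'contact_force': [-0.148, -0.048, -0.245], 'finger_gap': 0.995, 'grasp_force': 0.0}
{'clock': 6.133, 'position': [0.657, -0.04, 0.157], 'contact_force': [0.579, -0.039, 0.623], 'finger_gap': -0.004, 'grasp_force': 0.348}
{'clock': 7.558, 'position': [0.657, -0.039, 0.309], 'contact_force': [-0.414, -0.749, -0.022], 'finger_gap': 0.001, 'grasp_force': 0.0}
[ 0.5217  0.2899  0.0179  1.2988 -0.      1.4117]
{'clock': 9.158, 'position': [0.44, 0.337, 0.31], 'contact_force': [0.122, 0.259, -0.135], 'finger_gap': 0.0, 'grasp_force': 0.0}
False False
{'clock': 12.008, 'position': [0.44, 0.338, 0.13], 'contact_force': [0.358, -0.325, 0.034], 'finger_gap': -0.001, 'grasp_force': 0.0}
```

View pics/mat.png

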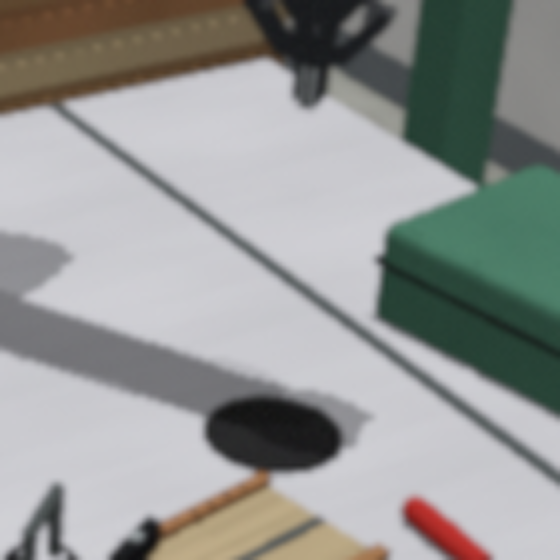

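```bash
python3 - <<'E'
from h import *
let_go(); move_l([.4395,.3375,.25],.2)
f=grab_frame("scene");g=grab_frame("top")
for c,F in(("scene",f),("top",g)):
    for n,z in(("lantern",.02),("lantern_grip",.175)): print(c,n,[(ray(F,d["centre"],z),np.round(d["centre"]),round(d["score"],2)) for d in tip_of(c,n)])
a=cv2.resize(f["img"][180:280,310:410],(400,400),interpolation=2);b=cv2.resize(g["img"][110:210,270:370],(400,400),interpolation=2)
cv2.imwrite("pics/l2.png",np.hstack([a,b])[:,:,::-1])
E
```

```text
scene lantern [(array([ 0.6676, -0.0377,  0.02  ]), array([351., 260.]), 0.69)]
scene lantern_grip [(array([ 0.6626, -0.042 ,  0.175 ]), array([350., 219.]), 0.58)]
top lantern [(array([ 0.6615, -0.0375,  0.02  ]), array([326., 151.]), 0.77), (array([ 0.6556, -0.0744,  0.02  ]), array([338., 152.]), 0.69)]
top lantern_grip [(array([ 0.6538, -0.0367,  0.175 ]), array([326., 142.]), 0.64), (array([0.4321, 0.2831, 0.175 ]), array([208., 224.]), 0.3)]
```

View pics/l2.png

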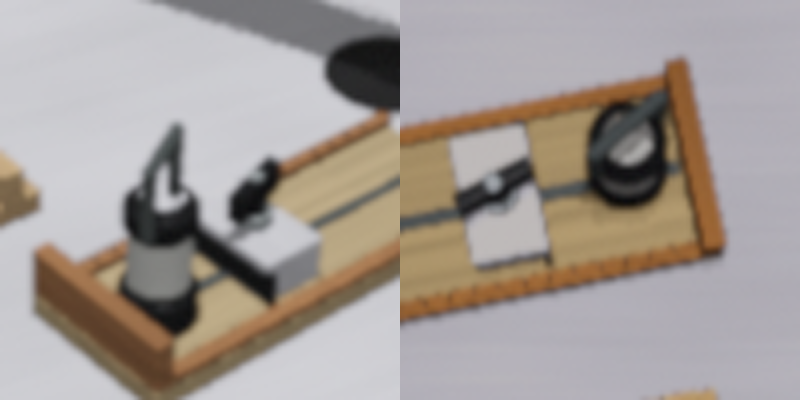

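```bash
python3 - <<'E'
from h import *
L=[.657,-.0395]; y=.6808
movep([*L,.25],down(y)); move_l([*L,.152],.1); st("eef_rot")
f=grab_frame("scene");g=grab_frame("top")
a=cv2.resize(f["img"][160:260,300:400],(400,400),interpolation=2);b=cv2.resize(g["img"][90:190,270:370],(400,400),interpolation=2)
cv2.imwrite("pics/l3.png",np.hstack([a,b])[:,:,::-1])
for F,o in((f,(300,160)),(g,(270,90))):
    print([((proj(F,p)-o)*4).round() for p in([*L,.152],[*L,.171],[*L,.175])])
E
```

```text
{'clock': 16.575, 'position': [0.658, -0.04, 0.153], 'contact_force': [-0.887, 0.344, 0.261], 'finger_gap': 1.0, 'grasp_force': 0.0, 'eef_rot': [1.352, 2.834, 0.001]}
[array([200., 255.]), array([201., 234.]), array([201., 230.])]
[array([227., 210.]), array([227., 204.]), array([227., 202.])]
```

View pics/l3.png

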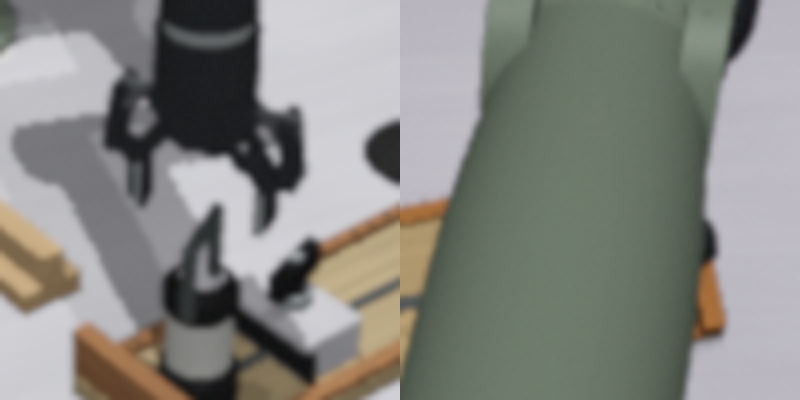

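```bash
python3 - <<'E'
from h import *
f=grab_frame("scene")
print(proj(f,[.44,.337,.31]),"seen 417,115.7"); s=get_state()
print(s["position"],s["q"])
for z in(.0,.166,.152,.17,.185): print(z,(proj(f,[.657,-.0395,z])-[300,160])*4)
E
```

```text
[416.3201 122.2741] seen 417,115.7
[ 0.6576 -0.0396  0.1529] [-0.1721  0.5631  0.0386  1.0448  0.      0.7179]
0.0 [194.0769 412.5335]
0.166 [200.4329 239.863 ]
0.152 [199.8671 255.2345]
0.17 [200.5956 235.4421]
0.185 [201.2102 218.7471]
```

```bash
python3 - <<'E'
from h import *
L=[.657,-.0395]; move_l([*L,.25],.15); grab(20)
movep([.45,.10,.08],down(.68)); move_l([.45,.10,.02],.1)
print(move_l([.45,.10,-.03],.03,until_force=4)); st()
f=grab_frame("scene");g=grab_frame("top")
a=cv2.resize(f["img"][150:250,300:400],(400,400),interpolation=2);b=cv2.resize(g["img"][170:270,220:320],(400,400),interpolation=2)
cv2.imwrite("pics/l4.png",np.hstack([a,b])[:,:,::-1])
for F,o in((f,(300,150)),(g,(220,170))):print((proj(F,[.45,.1,0])-o)*4)
move_l([.45,.10,.08],.2); let_go()
E
```

```text
True
{'clock': 21.517, 'position': [0.45, 0.1, -0.024], 'contact_force': [-0.416, 0.499, 7.779], 'finger_gap': -0.001, 'grasp_force': 3.621}
[216.0369 267.7719]
[254.777  193.3005]
```

View pics/l4.png

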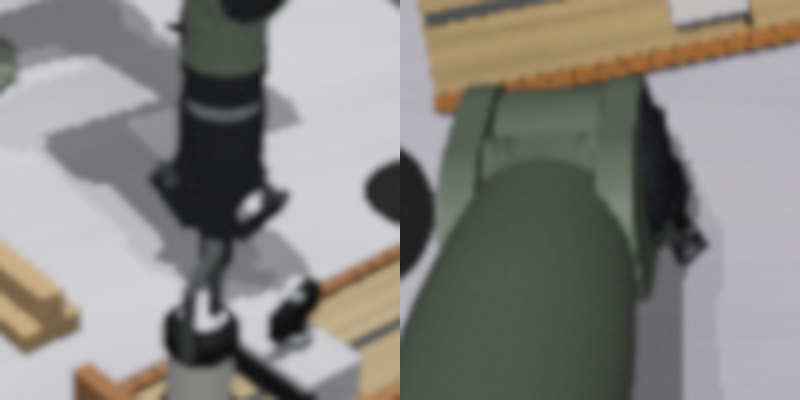

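```bash
cat >> h.py <<'E'
ZO=-.0215  # touch on the table showed the shut tips 21-22 mm above the reported TCP
E
python3 - <<'E'
from h import *
L=[.657,-.0395]; y=.6808
movep([*L,.23],down(y)); 
if move_l([*L,.156+ZO],.08,until_force=6): st(); raise SystemExit("touch")
grab(40); st()
if get_state()["finger_gap"]<.05: raise SystemExit("missed")
move_l([*L,.29],.12); st()
M=[.4385,.3372]
movep([*M,.29],down(y)); 
move_l([*M,.15],.12);print(move_l([*M,.110],.03,until_force=3)); st()
f=grab_frame("scene");cv2.imwrite("pics/mat2.png",cv2.resize(f["img"][110:230,350:470],(480,480),interpolation=2)[:,:,::-1])
E
```

```text
{'clock': 26.208, 'position': [0.657, -0.039, 0.135], 'contact_force': [0.029, 0.304, 1.016], 'finger_gap': 0.118, 'grasp_force': 38.844}
{'clock': 27.658, 'position': [0.657, -0.039, 0.289], 'contact_force': [1.136, -0.071, -5.024], 'finger_gap': 0.121, 'grasp_force': 38.857}
True
{'clock': 31.55, 'position': [0.439, 0.337, 0.118], 'contact_force': [1.028, 0.51, 4.158], 'finger_gap': 0.122, 'grasp_force': 39.756}
```

View pics/mat2.png

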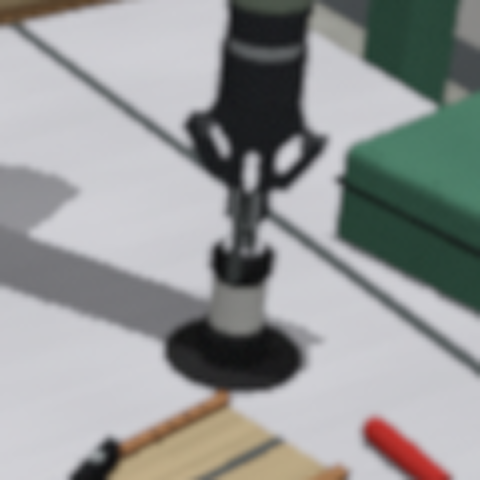

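```bash
cat >> h.py <<'E'
def turn(pos,a,b,n=5):
    for t in np.linspace(a,b,n+1)[1:]: movep(pos,down(t))
E
python3 - <<'E'
from h import *
let_go(); sleep(.3); move_l([.4385,.3372,.29],.15)
K=np.array([.630,.0625]); a=.464; b=JY+np.pi/2-.07
movep([*K,.16],down(a))
if move_l([*K,.080+ZO],.08,until_force=6): st(); raise SystemExit("touch")
grab(30); st()
if get_state()["finger_gap"]<.05: raise SystemExit("missed")
f=K; grab(60); st("wrist_torque")
turn([*K,.080+ZO],a,b); st("wrist_torque","q")
g=K+.02*yj
move_l([*g,.080+ZO],.04); st("wrist_torque")
E
```

```text
{'clock': 37.325, 'position': [0.631, 0.063, 0.059], 'contact_force': [4.933, 2.642, -1.137], 'finger_gap': 0.168, 'grasp_force': 34.524}
{'clock': 37.542, 'position': [0.631, 0.063, 0.059], 'contact_force': [5.043, 3.911, -0.995], 'finger_gap': 0.157, 'grasp_force': 61.798, 'wrist_torque': [0.625, -0.922, 0.226]}
{'clock': 39.292, 'position': [0.631, 0.062, 0.059], 'contact_force': [4.457, 0.446, -1.021], 'finger_gap': 0.161, 'grasp_force': 61.637, 'wrist_torque': [-0.047, -1.068, 0.124], 'q': [-0.018, 0.602, -0.153, 0.814, -0.001, -0.138]}
{'clock': 39.942, 'position': [0.627, 0.082, 0.059], 'contact_force': [4.917, 0.82, -0.09], 'finger_gap': 0.16, 'grasp_force': 61.546, 'wrist_torque': [0.113, -1.05, 0.082]}
```

```bash
python3 - <<'E'
from h import *
K=np.array([.630,.0625]); z=.080+ZO
g=K+.160*yj; move_l([*g,z],.1); st()
g=K+.180*yj; print(move_l([*g,z],.03,until_force=8)); st("wrist_torque")
p=np.array(get_state()["position"])
print("gap",(p[:2]-J)@yj-.03,(p[:2]-J)@xj)
let_go(); move_l([p[0],p[1],.20],.15)
# next blank look, arm aside
movep([.45,.18,.30],down(1.0))
from fit import *
fs=frames()
for q in((.4244,-.0849,.15),(.4376,-.2499,-.141),(.53,-.419,-.03)):
    print("blank",see_blank(fs,q[:2],q[2]),[see_blank([f],q[:2],q[2])[0] for f in fs])
ms=[];ig=[]
for f in fs:
    m=cv2.morphologyEx(wood(f),cv2.MORPH_CLOSE,np.ones((5,5)));m=biggest_near(f,m,[.65,-.03,.02])
    g=np.ones(m.shape,np.float32)
    for z in(.02,.05,.09): cv2.circle(g,tuple(int(v) for v in proj(f,[p[0],p[1],z])),17,0,-1)
    ms.append(m);ig.append(g)
for h in(.045,.025): print("jig",h,fit(fs,ms,jig(h),[.66,-.08,.2],.02,ign=ig),[fit([f],[m],jig(h),[.66,-.08,.2],.02,ign=[g])[0] for f,m,g in zip(fs,ms,ig)])
for i,f in enumerate(fs): cv2.imwrite(f"pics/a{i}.png",f["img"][:,:,::-1])
im=cv2.resize(fs[1]["img"][110:250,200:480],None,fx=2.8,fy=2.8,interpolation=2)[:,:,::-1];cv2.imwrite("pics/a.png",im)
E
```

```text
{'clock': 41.492, 'position': [0.6, 0.219, 0.059], 'contact_force': [5.879, 0.682, -1.009], 'finger_gap': 0.162, 'grasp_force': 61.436}
True
{'clock': 41.967, 'position': [0.598, 0.229, 0.059], 'contact_force': [0.851, -1.983, 3.96], 'finger_gap': 0.164, 'grasp_force': 62.248, 'wrist_torque': [-0.435, 0.029, 0.049]}
gap 0.28512043604375026 6.136280423410523e-06
blank (array([ 0.4239, -0.0849,  0.1491]), np.float64(161.96875)) [array([ 0.4219, -0.0849,  0.0441]), array([ 0.4242, -0.0847,  0.1785])]
blank (array([ 0.4272, -0.2302, -0.1281]), np.float64(160.28125)) [array([ 0.4239, -0.23  , -0.1626]), array([ 0.4282, -0.2293, -0.1182])]
blank (array([ 0.531 , -0.4185, -0.0551]), np.float64(192.21875)) [array([ 0.5285, -0.4185, -0.0687]), array([ 0.5326, -0.4178, -0.005 ])]
jig 0.045 (array([ 0.6593, -0.0797,  0.1955]), np.float64(500.109375)) [array([ 0.6587, -0.0768,  0.2102]), array([ 0.6597, -0.0806,  0.1934])]
jig 0.025 (array([ 0.6593, -0.0815,  0.1924]), np.float64(519.53125)) [array([ 0.6546, -0.0774,  0.1938]), array([ 0.6605, -0.0816,  0.1965])]
```

View pics/a.png

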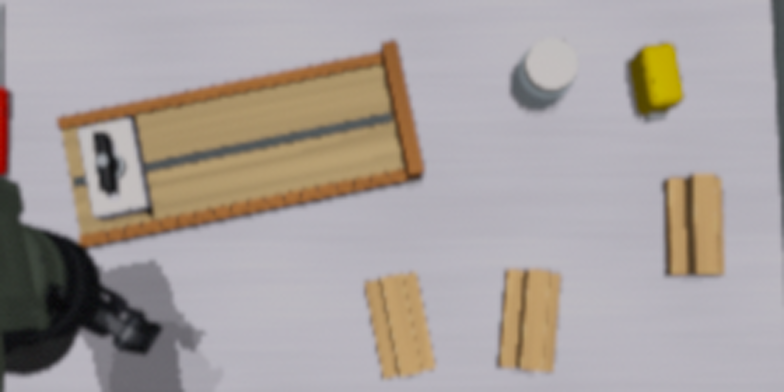

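```bash
cat >> h.py <<'E'
def pick_place(bx,by,phi,c,u=0.0):
    a=near_yaw(phi+np.pi/2,[bx,by,.15]); pos=[bx,by]
    movep([*pos,.13],down(a))
    if move_l([*pos,.029+ZO],.1,until_force=6): st(); raise SystemExit("touch at pick")
    grab(40); s=get_state(); st()
    if not .2<s["finger_gap"]<.36: raise SystemExit("bad grasp")
    move_l([*pos,.14],.15)
    b=a+(JY-phi); t=J+c*yj+u*xj
    movep([*t,.15],down(b)); move_l([*t,.062+ZO],.12)
    r=move_l([*t,.043+ZO],.025,until_force=3); st(); z=get_state()["position"][2]-ZO-.029-.02
    print("down",r,"bottom above bed",z)
    if z>.006: raise SystemExit("high")
    let_go(); move_l([*t,.16],.15)
E
python3 - <<'E'
from h import *
pick_place(.4240,-.0849,.17,.064)
pick_place(.4275,-.2298,-.11,.137)
E
```

```text
{'clock': 47.8, 'position': [0.424, -0.085, 0.008], 'contact_force': [-0.145, 0.873, 5.29], 'finger_gap': 0.27, 'grasp_force': 40.268}
{'clock': 51.375, 'position': [0.647, -0.018, 0.028], 'contact_force': [-0.17, 0.617, 4.942], 'finger_gap': 0.272, 'grasp_force': 40.389}
down True bottom above bed 0.00032458959846466684
{'clock': 56.175, 'position': [0.428, -0.23, 0.008], 'contact_force': [-0.062, 0.391, 4.685], 'finger_gap': 0.274, 'grasp_force': 41.116}
{'clock': 60.133, 'position': [0.633, 0.054, 0.028], 'contact_force': [-0.48, 0.569, 5.21], 'finger_gap': 0.271, 'grasp_force': 41.346}
down True bottom above bed 0.00032250358483657676
```

```bash
python3 - <<'E'
from h import *
pick_place(.5315,-.4183,-.01,.210)
movep([.40,.10,.32],down(1.2))
f,g=grab_frame("scene"),grab_frame("top")
a=cv2.resize(f["img"][180:280,310:450],(560,400),interpolation=2);b=cv2.resize(g["img"][110:210,210:360],(600,400),interpolation=2)[:,:]
b=cv2.resize(b,(560,373));b=np.vstack([b])
o=np.vstack([cv2.resize(a,(400,286)),cv2.resize(b,(400,267))])
cv2.imwrite("pics/b.png",o[:,:,::-1])
E
```

```text
{'clock': 65.525, 'position': [0.532, -0.418, 0.008], 'contact_force': [0.01, -0.011, 1.629], 'finger_gap': 0.271, 'grasp_force': 40.897}
{'clock': 70.15, 'position': [0.619, 0.125, 0.028], 'contact_force': [-0.156, -0.18, 5.912], 'finger_gap': 0.27, 'grasp_force': 41.265}
down True bottom above bed 0.00022802793514751368
```

View pics/b.png

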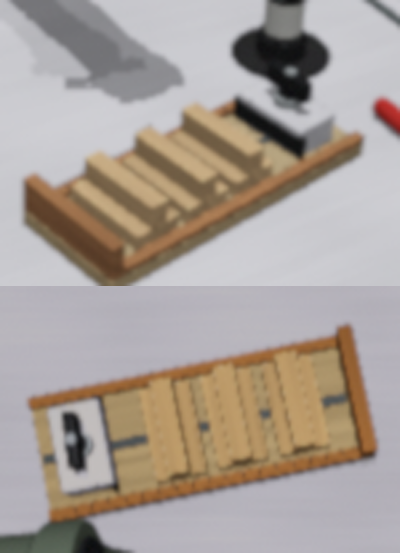

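```bash
python3 - <<'E'
from h import *
z=.080+ZO; b=JY+np.pi/2-.07
k=lambda gap:[*(J+(gap+.03)*yj),z]
p=k(.285); movep([p[0],p[1],.16],down(b))
if move_l(p,.08,until_force=6): st(); raise SystemExit("touch")
grab(60); st("wrist_torque")
if not .1<get_state()["finger_gap"]<.25: raise SystemExit("missed")
move_l(k(.215),.06); st()
move_l(k(.19),.04); st()
print(move_l(k(.165),.02,until_force=12)); st("wrist_torque")
s=get_state(); print("gap",(np.array(s["position"][:2])-J)@yj-.03, "F along",np.array(s["contact_force"][:2])@yj)
sleep(.5); s=get_state(); print("gap",(np.array(s["position"][:2])-J)@yj-.03, "F along",np.array(s["contact_force"][:2])@yj)
E
```

```text
{'clock': 76.133, 'position': [0.598, 0.228, 0.059], 'contact_force': [0.088, -0.206, 3.149], 'finger_gap': 0.156, 'grasp_force': 59.07, 'wrist_torque': [0.025, 0.162, 0.085]}
{'clock': 77.45, 'position': [0.612, 0.159, 0.059], 'contact_force': [-2.024, 1.987, 4.808], 'finger_gap': 0.16, 'grasp_force': 59.61}
{'clock': 78.225, 'position': [0.617, 0.134, 0.059], 'contact_force': [-3.232, 3.027, 5.146], 'finger_gap': 0.162, 'grasp_force': 59.616}
True
{'clock': 78.95, 'position': [0.619, 0.126, 0.059], 'contact_force': [-0.842, 1.025, 3.434], 'finger_gap': 0.163, 'grasp_force': 59.663, 'wrist_torque': [-0.018, 0.009, 0.005]}
gap 0.1804860090605143 F along 1.170348588090717
gap 0.18182779119709824 F along -0.9346222715436993
```

```bash
python3 - <<'E'
from h import *
z=.080+ZO; b=JY+np.pi/2-.07
k=lambda gap:[*(J+(gap+.03)*yj),z]
def rep(): s=get_state(); print("gap",round((np.array(s["position"][:2])-J)@yj-.03,4),"F",np.array(s["contact_force"][:2])@yj,np.array(s["contact_force"][:2])@xj,s["wrist_torque"])
G=.181
for G in(.180,.179,.178,.177):
    move_l(k(G),.01); sleep(.3); rep()
    if np.array(get_state()["contact_force"][:2])@yj>9: break
e=JY+np.pi/2-1.40
for t in np.linspace(b,e,7)[1:]: movep(k(G),down(t)); rep()
sleep(.3); rep(); st("q")
E
```

```text
gap 0.181 F 1.748507844815976 -0.5962182315081777 [-0.1239  0.1038 -0.1209]
gap 0.1806 F 2.780924866513827 -0.9583420234178639 [ 0.0228  0.2127 -0.1376]
gap 0.1806 F 4.097285394769748 -0.9266533370853212 [ 0.5245  0.2351 -0.108 ]
gap 0.1806 F 7.4055953700814525 0.767928968556563 [ 0.9511  0.3285 -0.1272]
gap 0.1806 F 6.464464408699648 0.27900359267423813 [ 1.1088  0.3006 -0.0769]
gap 0.1809 F 6.878808419656299 -0.7599086702542455 [ 1.3208  0.3477 -0.1512]
gap 0.1811 F 7.872427375671708 0.6694897477896049 [ 1.4276  0.2957 -0.1198]
gap 0.1812 F 7.204879590361086 0.4228204893824238 [ 1.5064  0.206  -0.0823]
gap 0.1813 F 9.24607710098234 1.9100136292538201 [ 1.5757  0.1427 -0.0241]
gap 0.1814 F 8.997048918581259 1.9954638155868982 [ 1.6497 -0.0038 -0.0119]
gap 0.1814 F 8.255929575498623 2.24689645686973 [1.6546 0.0803 0.0835]
{'clock': 84.058, 'position': [0.619, 0.127, 0.059], 'contact_force': [0.588, 8.536, 6.088], 'finger_gap': 0.159, 'grasp_force': 59.916, 'q': [0.081, 0.599, -0.158, 0.813, 0.008, 1.281]}
```

```bash
python3 - <<'E'
from h import *
let_go(); p=get_state()["position"]; move_l([p[0],p[1],.2],.15)
movep([.35,-.15,.32],down(.3))
f,g=grab_frame("scene"),grab_frame("top")
for d in silhouettes("top","knob_grip")[:1]:
    ys,xs=np.nonzero(d["mask"]); pts=np.c_[xs,ys]-[xs.mean(),ys.mean()]; v=np.linalg.svd(pts,full_matrices=False)[2][0]
    yw=np.arctan2(-v[0],-v[1]); print("bar yaw",yw,"knob",(JY-yw)%np.pi,ray(g,[xs.mean(),ys.mean()],.095))
a=cv2.resize(f["img"][140:280,310:450],(560,560),interpolation=2);b=cv2.resize(g["img"][110:210,210:360],(560,373),interpolation=2)
o=np.vstack([a[40:],b])[:,:]; o=cv2.resize(o,(375,598)); cv2.imwrite("pics/c.png",o[:,:,::-1])
E
```

```text
bar yaw 2.075060339831108 knob 1.2635323137586854 [0.6175 0.1218 0.095 ]
```

View pics/c.png

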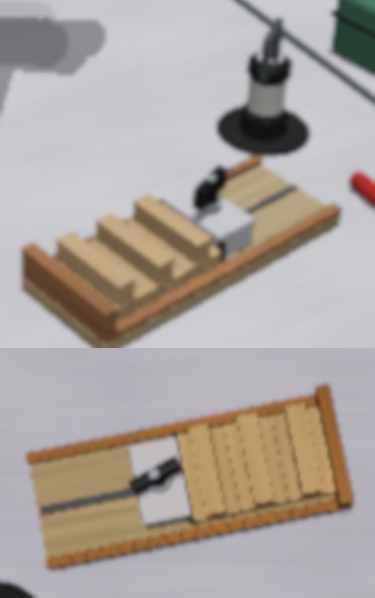

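```bash
python3 - <<'E'
from h import *
P=[*(J+(.1812+.03)*yj),.080+ZO]; a=lambda k:JY+np.pi/2-k
movep([P[0],P[1],.17],down(a(1.36)))
if move_l(P,.08,until_force=6): st(); raise SystemExit("touch")
grab(60); st("wrist_torque")
for k in(1.40,1.44,1.46): movep(P,down(a(k))); sleep(.2); st("wrist_torque")
let_go(); move_l([P[0],P[1],.2],.15)
movep([.35,-.15,.32],down(.3)); g=grab_frame("top"); 
for d in silhouettes("top","knob_grip")[:1]:
    ys,xs=np.nonzero(d["mask"]); pts=np.c_[xs,ys]-[xs.mean(),ys.mean()]; v=np.linalg.svd(pts,full_matrices=False)[2][0]
    yw=np.arctan2(-v[0],-v[1]); print("knob",(JY-yw)%np.pi)
grab_frame("scene"); print([ (c,n,np.round(d["centre"]),round(d["score"],2)) for c in("scene","top") for n in("lantern","jar","tape","screwdriver") for d in tip_of(c,n)[:1]])
E
```

```text
{'clock': 91.2, 'position': [0.619, 0.127, 0.059], 'contact_force': [0.52, 1.424, 1.385], 'finger_gap': 0.167, 'grasp_force': 56.514, 'wrist_torque': [0.174, -0.199, 0.218]}
{'clock': 91.65, 'position': [0.619, 0.126, 0.059], 'contact_force': [2.144, -0.675, 2.07], 'finger_gap': 0.162, 'grasp_force': 59.211, 'wrist_torque': [-0.285, -0.636, 0.241]}
{'clock': 92.1, 'position': [0.619, 0.126, 0.059], 'contact_force': [3.804, -0.944, 3.479], 'finger_gap': 0.161, 'grasp_force': 58.426, 'wrist_torque': [-0.394, -0.936, 0.091]}
{'clock': 92.55, 'position': [0.619, 0.126, 0.059], 'contact_force': [5.464, -1.656, 2.51], 'finger_gap': 0.162, 'grasp_force': 58.767, 'wrist_torque': [-0.495, -1.123, 0.181]}
knob 1.2362003161952524
[('scene', 'lantern', array([408., 200.]), 0.92), ('scene', 'tape', array([253., 307.]), 0.86), ('scene', 'screwdriver', array([460., 234.]), 0.79), ('top', 'lantern', array([206., 220.]), 0.64), ('top', 'jar', array([392., 135.]), 0.81), ('top', 'tape', array([432., 142.]), 0.62), ('top', 'screwdriver', array([391., 137.]), 0.68)]
```

```bash
python3 - <<'E'
from h import *
print(sign_off())
E
```

```text
the job is handed in; nothing more can be done
None
```

I handed the job in: the lantern stands upright on the mat, the three blanks on the table lie ribs up against the end stop, and the sliding stop is snug with the knob turned tight. The camera reads the knob at about 1.24 rad, just over the 1.2 needed, though I turned it to the end of its range.

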